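Tidy the desk set into its tray

ROBOT

A 6-joint arm with a two-finger parallel gripper is mounted at the origin on the work surface. World frame = base frame: x ahead of the robot, y to its left, z up, the work surface at z = 0. Lengths are in m, angles in degrees, forces in N, time in s.
With the tool pointing down it reaches from about 0.3 to 0.75 m from the base axis. Payload 8.5 kg.
Tool frame: the origin (TCP) lies on the centre line of the jaws, within the pads' length; the fingertips stand tips_ahead ahead of it and the grasp point (between the pads) lies 3 mm ahead of it (tips_ahead is the distance from the TCP to the fingertips, in m); z points along the fingers, y is the line along which they close (so a half turn about z gives the same grasp; the last joint's range is limited). The gripper opens to 85 mm and grips with 20 to 120 N. Pads are 22 mm wide; open, the fingers measure 114 mm over their backs; the gripper's body (76 mm by 85 mm) begins 54 mm behind the grasp point. The pads swing forward as they close: fully open they stand 13 mm farther back than shut.
Start: joints at [-89.227, 21.807, 74.336, -0, 83.858, -12.336], TCP at [0.125, -0.536, 0.253] pointing down, gripper open.
Joint ranges: [-178.18, 178.18], [-50.72, 133.34], [12.68, 142.11], [-81.47, 261.47], [9.98, 163.14], [-165.26, 165.26]. Speed limits (degrees/s): [136.94, 136.94, 180, 180, 180, 180].

INTERFACE

Orientations are given as a 3x3 rotation matrix whose columns are the frame's x, y, z axes.
In Python, from rig import observe, get_image, close_job, tips_ahead gives the robot as it stands.
- The arm moves only by the shell command python3 -m creep 'ROWS' [FORCE]. ROWS is a JSON list that holds a single list of rows (three levels of brackets), with 1 to 10 rows, each of 5 numbers: dx, dy, dz in m, then a turn about the tool's z in degrees, then the finger opening in m; each row shifts and turns the commanded pose from where the row before left it, along the tool's axes as they then stand; what a row does not reach is not made up. A row lasts 1/10 s, in which the tool goes at most 0.05 m and 8.59 degrees, less where a joint would pass 70% of its speed; a pose out of reach is approached as far as the arm can. The fingers move at their own pace and stop on an object; FORCE is the grip in N (left out, the last holds). Time passes only in rows, so rows that do not move let the fingers close. It prints the time, the measured TCP pose, the force, the opening and the grip force at its end. Input that does not fit is refused with a message, and nothing moves.
- observe(): the state, without advancing time (a new reading comes with each control period).
- get_image(name): name is "scene" or "top"; returns a dict with "pixels" (420x560x3 uint8, red, green, blue), "depth" (420x560 float32, m along the optical axis (not along the pixel's ray), 0 where there is no reading), "K" (3x3 intrinsics, pixels), "extrinsics" (4x4, takes a point from world to camera coordinates). Camera axes: x right, y down, z forward; pixel columns grow to the right and rows downward; lengths in m; the calibration is good to about 2 mm. A picture is of the moment at which its call begins.
- close_job(): hands the job in; it is judged then, once.
The state is a dict: "time_s": time; "q": joint angles; "qvel": joint speeds; "joint_efforts": joint torques, N m; "position": TCP position; "tool_rot": TCP orientation; "ft_force": force on the tool from outside, world axes, zero at the start; "wrist_torque": the same for the moment, N m; "grip_width": finger opening in m; "gripper_force": force on a finger pad.
Only numpy, scipy, OpenCV 4.12 (cv2) and the standard library are available. Lean on these libraries where they do the work, as an engineer would, in place of code of your own. Each camera call takes 0.05 s, during which the arm holds its last target. There are 200 camera calls.

TASK

Clear the hotel's desk things back into the wooden desk tray, each set down in its own box, not dropped: the full-size stapler in the long narrow box, the tape dispenser in the long wide box, the note block in the short rectangular box and the paper-clip pot in the round cup, all upright and flat on the bottom of the box. The mini stapler and the pill bottle are the guest's own: leave them where they stand.

Things in the scene. Friction and masses are not known exactly. Their poses are not given: they have to be found in the camera images.
- stapler: The hotel's full-size office stapler, black with a steel magazine, standing on its base: 130 long (x) x 36 wide (y) x 55 high (z) mm. Origin: centre of its underside; staple end towards +x, z up. The top arm, 122 mm long, has flat upright sides 32 mm apart between 33 and 55 mm above the underside: take it there, across y, over the middle. About 0.26 kg.
- tape_dispenser: The hotel's black tape dispenser: base 112 (x) x 58 (y) x 22 high mm, on it a tape roll standing between two round black cheeks, a nose with steel cutter at +x; 67 mm high in all. Origin: centre of its underside, z up. Cheeks: discs of 54 mm diameter centred at x = -8 mm, 38 mm above the underside, outer faces 36 mm apart in y: grip across them, above the base. 0.36 kg.
- note_block: The hotel's block of white note sheets: 76 long (x) x 51 wide (y) x 45 high (z) mm, lying flat. Origin: centre of its underside, z up. Firm; take it across y (51 mm). About 0.15 kg.
- clip_pot: The hotel's round paper-clip pot, black with a white band and steel clips lying on its flat magnetic top: 56 mm diameter, 63 mm high, upright. Origin: centre of its underside, z up. About 0.10 kg.
- mini_stapler: The guest's own mini stapler: the same form as the hotel's but half the size, 64 long (x) x 26 wide (y) x 36 high (z) mm, standing loose on the desk. Origin: centre of its underside. Not to be moved.
- pill_bottle: The guest's own pill bottle: amber jar with a paper label and a white screw cap, 46 mm diameter, 78 mm high, standing loose on the desk. Origin: centre of its underside. Not to be moved.
- stapler_box: Long narrow box for the stapler: 156 x 60 mm outside, 150 x 54 mm inside; grey plastic, walls 3 mm, floor 3 mm. Origin: centre of its underside, 5 mm above the desk: inner floor 8 mm, wall tops 26 mm above the desk. x along its length and the tray's. Fixed in the wooden tray (344 x 206 mm, rim 20 mm high) that holds the four boxes two by two, centres 166 and 96 mm apart, places shuffled.
- tape_box: Long wide box for the tape dispenser: 140 x 86 mm outside, 134 x 80 mm inside; grey plastic, walls 3 mm, floor 3 mm. Origin: centre of its underside, 5 mm above the desk: inner floor 8 mm, wall tops 26 mm above the desk. x along its length and the tray's. Fixed in the wooden tray (344 x 206 mm, rim 20 mm high) that holds the four boxes two by two, centres 166 and 96 mm apart, places shuffled.
- note_box: Short rectangular box for the note block: 104 x 80 mm outside, 98 x 74 mm inside; grey plastic, walls 3 mm, floor 3 mm. Origin: centre of its underside, 5 mm above the desk: inner floor 8 mm, wall tops 26 mm above the desk. x along its length and the tray's. Fixed in the wooden tray (344 x 206 mm, rim 20 mm high) that holds the four boxes two by two, centres 166 and 96 mm apart, places shuffled.
- clip_cup: Round shallow cup for the clip pot: 88 mm outside diameter, 82 mm inside; grey plastic, walls 3 mm, floor 3 mm. Origin: centre of its underside, 5 mm above the desk: inner floor 8 mm, wall tops 26 mm above the desk. x along the tray. Fixed in the wooden tray (344 x 206 mm, rim 20 mm high) that holds the four boxes two by two, centres 166 and 96 mm apart, places shuffled.

How it is judged:
By the outcome, as a careful person would: the job done as asked, in the order asked, and still so for the second after the job is handed in, with the robot touching nothing.
It also fails if it takes over 99 s, if anything falls off the work surface, if the arm or the gripper's body presses on something with over 40 N, if the wrist force passes 120 N, or if a joint passes its speed limit or range.

## Working session

There is one attempt and no reset: what is moved stays moved. The work goes in short steps, Python scripts to look and compute and a shell command to move; the robot and the scene stay as the last step left them, time stands still between calls to the robot, and variables do not carry over. Pictures are saved under pics/ and viewed, at most 14 in all, crops included, and the job is handed in when it is done.

```bash
ls; mkdir -p pics; python3 - <<'E'
from rig import *
import cv2,numpy as np
print(tips_ahead, observe())
for n in("scene","top"):
    d=get_image(n); np.savez(f"{n}0.npz",**d); cv2.imwrite(f"pics/{n}0.png",cv2.cvtColor(d["pixels"],cv2.COLOR_RGB2BGR)); print(n,d["K"],np.round(d["extrinsics"],3))
E
```

```text
pics
0.022 {'time_s': 0.0, 'q': array([-8.92264278e+01,  2.18408484e+01,  7.43884948e+01,  1.32778083e-03,
        8.38593839e+01, -1.23366057e+01]), 'qvel': array([ 0.03080989, -0.06210285, -0.00030565,  0.03498043, -0.01244653,
       -0.05730667]), 'joint_efforts': array([-5.31117767e-04, -4.48467135e+01, -2.31282198e+01, -2.24054561e-04,
        4.78867340e-03,  2.14223476e-06]), 'position': array([ 0.1247448 , -0.53536941,  0.25269107]), 'tool_rot': array([[ 9.73936256e-01,  2.26821888e-01,  2.13174116e-06],
       [ 2.26821613e-01, -9.73935089e-01,  1.54875047e-03],
       [ 3.53366683e-04, -1.50790071e-03, -9.99998801e-01]]), 'ft_force': array([-0.14650879,  0.14598635, -0.42231993]), 'wrist_torque': array([ 0.05278339, -0.04148425,  0.01014165]), 'gripper_force': 0.0, 'grip_width': 0.08519923388008592}
scene [[459.92430812   0.         278.64317967]
 [  0.         459.92430812 207.31477841]
 [  0.           0.           1.        ]] [[-0.654  0.757  0.002  0.358]
 [ 0.641  0.555 -0.53  -0.323]
 [-0.402 -0.345 -0.848  1.447]
 [ 0.     0.     0.     1.   ]]
top [[493.92964464   0.         285.95577669]
 [  0.         493.92964464 209.27634703]
 [  0.           0.           1.        ]] [[-3.000e-03 -1.000e+00  1.000e-03  1.200e-02]
 [-9.940e-01  2.000e-03 -1.080e-01  5.550e-01]
 [ 1.080e-01 -1.000e-03 -9.940e-01  1.485e+00]
 [ 0.000e+00  0.000e+00  0.000e+00  1.000e+00]]
```

View pics/top0.png

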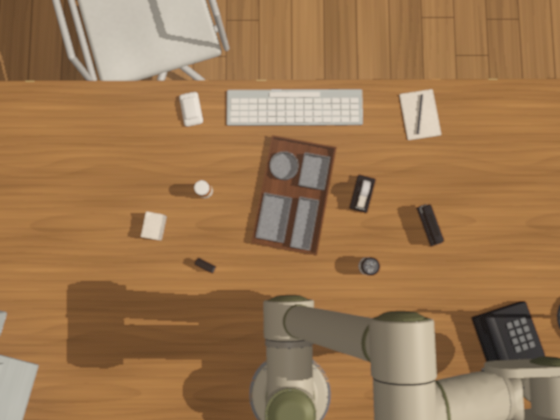

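View pics/scene0.png

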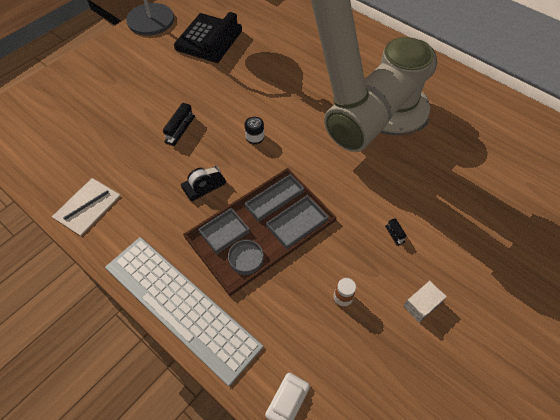

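The top view shows the stapler (430,225), dispenser (363,194), pot (370,266), note block (153,226), pill bottle (203,189) and mini stapler (205,265). In the tray the cup is at (284,165), the note box at (315,172), the wide tape box at (274,217) and the narrow stapler box at (305,223). The scene view agrees.

```bash
cat > h.py <<'E'
import numpy as np,cv2
def cloud(d):
    D=d["depth"];v,u=np.nonzero(D>0);z=D[v,u];K=d["K"]
    pc=np.stack([(u-K[0,2])*z/K[0,0],(v-K[1,2])*z/K[1,1],z],1)
    E=d["extrinsics"];P=(pc-E[:3,3])@E[:3,:3]
    return P,d["pixels"][v,u].astype(int),u,v
def rect(P):
    (c,s,a)=cv2.minAreaRect((P[:,:2]*1000).astype(np.float32))
    if s[0]<s[1]: s=s[::-1];a+=90
    return np.round(c,1),np.round(s,1),round((a+90)%180-90,1)
E
python3 - <<'E'
from h import *
d=np.load("top0.npz");P,C,u,v=cloud(d)
seeds=dict(stapler=(430,225),disp=(363,194),pot=(370,266),note=(153,226),pill=(203,189),mini=(205,265),tray=(295,195))
def at(px): 
    i=np.argmin((u-px[0])**2+(v-px[1])**2); return P[i]
S={k:at(s) for k,s in seeds.items()}
for n in("top0","scene0"):
    P,C,u,v=cloud(np.load(n+".npz"))
    t=P[(abs(P[:,0]-.45)<.03)&(abs(P[:,1]+.32)<.4)]
    print(n,"desk z",np.percentile(P[(P[:,0]>.3)&(P[:,0]<.65)&(abs(P[:,1])<.5)][:,2],[10,25,50])*1000)
    for k,s in S.items():
        r=np.hypot(*(P[:,:2]-s[:2]).T)
        for lo in ((.012,.03,.04) if k!="tray" else (.012,.016)):
            m=(r<(.075 if k!="tray" else .225))&(P[:,2]>lo)&(P[:,2]<(.1 if k!="tray" else .035))
            if m.sum()>5: print(k,lo,m.sum(),*rect(P[m]),"mean",np.round(P[m].mean(0)*1000,1),"zmax",round(P[m][:,2].max()*1000,1))
E
```

```text
top0 desk z [-3.6632386  -1.43433613  1.31254407]
stapler 0.012 486 [ 498.5 -404.7] [126.9  86.2] 18.6 mean [ 505.  -427.6   51.4] zmax 64.2
stapler 0.03 462 [ 506.7 -429.6] [126.5  33.9] 18.6 mean [ 505.7 -428.    53.1] zmax 64.2
stapler 0.04 450 [ 506.  -429.8] [123.5  33.9] 18.6 mean [ 505.9 -428.    53.6] zmax 64.2
disp 0.012 671 [ 602.2 -235.3] [112.6  80.7] -15.2 mean [ 601.9 -221.3   38. ] zmax 71.3
disp 0.03 336 [ 598.3 -222.6] [89.8 36.9] -15.6 mean [ 598.1 -221.5   54.2] zmax 71.3
disp 0.04 301 [ 598.1 -222.6] [89.5 36.9] -15.6 mean [ 599.8 -222.7   56.2] zmax 71.3
pot 0.012 321 [ 380.2 -232.7] [64.3 56. ] -75.1 mean [ 381.2 -234.2   59.4] zmax 70.6
pot 0.03 306 [ 381.5 -236.6] [55.  54.4] 35.3 mean [ 381.3 -235.2   61.3] zmax 70.6
pot 0.04 296 [ 380.9 -237.1] [55.2 53.6] 43.1 mean [ 381.1 -235.8   62.2] zmax 70.6
note 0.012 500 [504.7 416.9] [76.4 54.5] -9.9 mean [504.4 414.5  43.9] zmax 56.0
note 0.03 465 [504.7 416.9] [76.4 54.5] -9.9 mean [504.8 416.1  45.7] zmax 56.0
note 0.04 431 [504.9 417.6] [76.8 53.4] -11.2 mean [505.1 417.3  46.5] zmax 56.0
pill 0.012 233 [614.  
[... 1587 characters left out ...]
.7] -10.6 mean [509.5 415.2  43.2] zmax 51.5
note 0.04 699 [507.  415.2] [80.1 51.6] -10.6 mean [507.7 415.2  43.8] zmax 51.5
pill 0.012 469 [619.4 263.2] [44.4 43.5] -21.9 mean [624.9 265.1  59.9] zmax 82.1
pill 0.03 412 [619.4 263.2] [44.4 43.5] -21.2 mean [623.6 264.6  65.3] zmax 82.1
pill 0.04 375 [619.  262.9] [43.7 42.9] -80.4 mean [622.7 264.3  68.3] zmax 82.1
mini 0.012 210 [388.3 260.1] [60.7 23.7] 61.8 mean [390.1 261.5  30.9] zmax 38.8
mini 0.03 159 [388.6 260.2] [59.1 22.9] 63.6 mean [388.7 259.8  33.6] zmax 38.8
tray 0.012 3000 [593.3 -67.8] [345.6 316.9] -11.1 mean [602.6 -36.4  19.3] zmax 35.0
tray 0.016 2313 [593.4 -68. ] [345.4 316.2] -11.3 mean [602.9 -39.9  20.9] zmax 35.0
```

```bash
python3 - <<'E'
from h import *
for n in("top0","scene0"):
    P,C,u,v=cloud(np.load(n+".npz"))
    r=np.hypot(*(P[:,:2]-[.600,-.224]).T)
    for lo in(.05,.056,.06):
        m=(r<.07)&(P[:,2]>lo); print("cheek",lo,m.sum(),*rect(P[m]))
    m=(r<.075)&(P[:,2]>.012)&(P[:,1]<-.17); 
    print("base",*rect(P[m]))
    m=(abs(P[:,0]-.59)<.22)&(abs(P[:,1]+.015)<.14)&(P[:,2]>.014)&(P[:,2]<.035)
    img=np.zeros((600,600),np.uint8); q=((P[m][:,:2]-[.35,-.3])*1000).astype(int); img[q[:,0],q[:,1]]=255
    img=cv2.dilate(img,np.ones((7,7)));cs,_=cv2.findContours(img,cv2.RETR_EXTERNAL,cv2.CHAIN_APPROX_NONE)
    c=max(cs,key=cv2.contourArea)[:,0,::-1].astype(float)/1000+[.35,-.3]
    ce,s,a=rect(c); print("tray",ce,s-6,a)
    # boxes: floor points (z<.013) in tray coordinates
    t=np.radians(a);R=np.array([[np.cos(t),np.sin(t)],[-np.sin(t),np.cos(t)]])
    L=(P[:,:2]*1000-ce)@R.T
    for sx in(-83,83):
        for sy in(-48,48):
            m=(abs(L[:,0]-sx)<80)&(abs(L[:,1]-sy)<46)&(P[:,2]>.021)&(P[:,2]<.034)
            lo,hi=np.percentile(L[m],[2,98],axis=0); print((sx,sy),m.sum(),lo.round(),hi.round(),"centre",((lo+hi)/2).round(1),"world",(R.T@[sx,sy]+ce).round(1))
E
```

```text
cheek 0.05 219 [ 596.9 -222. ] [86.4 36.8] -16.7
cheek 0.056 155 [ 608.  -225.4] [55.7 36.7] -17.1
cheek 0.06 123 [ 607.1 -224.5] [53.4 36.5] -18.3
base [ 605.9 -236.3] [120.3  80.7] -15.2
tray [602.9 -13. ] [346.6 207.9] -10.9
(-83, -48) 136 [-160.  -77.] [ -5. -18.] centre [-82.9 -47.5] world [512.3 -44.4]
(-83, 48) 142 [-153.    6.] [-13.  91.] centre [-83.   48.5] world [530.5  49.8]
(83, -48) 116 [ 30. -87.] [135.  -8.] centre [ 82.7 -47.3] world [675.3 -75.8]
(83, 48) 94 [40.  6.] [124.  90.] centre [82.1 48. ] world [693.5  18.4]
cheek 0.05 241 [ 606.5 -228.4] [65.  40.9] -13.6
cheek 0.056 170 [ 613.6 -230.3] [43.8 40. ] -14.9
cheek 0.06 109 [ 615.3 -229.4] [39.4 33.2] 65.4
base [ 606.5 -226. ] [112.8  60.5] -18.3
tray [603.1 -15.2] [346.6 210.9] -10.9
(-83, -48) 207 [-160.  -78.] [ -4. -16.] centre [-81.9 -47.2] world [512.5 -46.6]
(-83, 48) 218 [-151.    5.] [-11.  92.] centre [-81.2  48.4] world [530.7  47.6]
(83, -48) 197 [ 32. -89.] [136.  -7.] centre [ 84. -48.] world [675.5 -78. ]
(83, 48) 134 [42.  6.] [127.  91.] centre [84.4 48.5] world [693.7  16.2]
```

```bash
cat >> h.py <<'E'
def to(x,y,z,yaw):
    "tool-axis shift (mm) and turn (deg) to world target (mm), yaw of tool x (mod 180)"
    from rig import observe
    s=observe();R=s["tool_rot"];d=R.T@(np.array([x,y,z])-s["position"]*1000)
    a=np.degrees(np.arctan2(R[1,0],R[0,0]))
    print("t",round(s["time_s"],2),"pos",(s["position"]*1000).round(1),"yaw",a.round(1),"shift",d.round(1),"turn",round((a-yaw+90)%180-90,1),"q6",s["q"][5].round(),"w",round(s["grip_width"]*1000,1),"F",s["ft_force"].round(1))
E
python3 -m creep '[[[0.0396,-0.0016,0.012,0,0.085],[0.0396,-0.0016,0.012,0,0.085],[0.0396,-0.0016,0.012,0,0.085],[0.0396,-0.0016,0.012,0,0.085],[0.0396,-0.0016,0.012,0,0.085],[0.0396,-0.0016,0.012,0,0.085],[0.0396,-0.0016,0.012,0,0.085],[0.0396,-0.0016,0.012,0,0.085],[0.0396,-0.0016,0.012,0,0.085],[0.0396,-0.0016,0.012,0,0.085]]]' 40
python3 -m creep '[[[0,0,0,-5.6,0.085],[0,0,0,0,0.085],[0,0,0,0,0.085]]]'
python3 -c "from h import *; to(507,-430.5,56,18.7)"
```

```text
time_s: 1.1
position: [0.5082, -0.4295, 0.1324]
tool_rot: [[0.974, 0.227, -0.001], [0.227, -0.974, 0.001], [-0.0, -0.001, -1.0]]
ft_force: [-1.5, -0.6, 0.1]
grip_width: 0.0849
gripper_force: 0.0
time_s: 1.4
position: [0.5064, -0.4304, 0.1332]
tool_rot: [[0.948, 0.318, -0.0], [0.318, -0.948, 0.0], [-0.0, -0.0, -1.0]]
ft_force: [0.6, 0.2, 0.8]
grip_width: 0.0849
gripper_force: 0.0
t 1.4 pos [ 506.4 -430.4  133.2] yaw 18.6 shift [ 0.6  0.3 77.2] turn -0.1 q6 21.0 w 84.9 F [0.6 0.2 0.8]
```

```bash

python3 -m creep '[[[0,0,0.025,0,0.085],[0,0,0.025,0,0.085],[0,0,0.02,0,0.085],[0,0,0.007,0,0.085],[0,0,0,0,0.085],[0,0,0,0,0.02],[0,0,0,0,0.02],[0,0,0,0,0.02],[0,0,0,0,0.02],[0,0,0,0,0.02]]]' 50
python3 -m creep '[[[0,0,0,0,0.02],[0,0,0,0,0.02],[0,0,-0.01,0,0.02],[0,0,-0.025,0,0.02],[0,0,-0.03,0,0.02],[0,0,-0.015,0,0.02],[0,0,0,0,0.02],[0,0,0,0,0.02]]]'
python3 -c "
from h import *; from rig import *
to(512.4,-45.5,150,-10.9)
d=get_image('scene'); cv2.imwrite('pics/s1.png',cv2.resize(cv2.cvtColor(d['pixels'],4)[40:290,60:360],None,fx=2,fy=2))"
```

```text
time_s: 2.4
position: [0.5071, -0.4307, 0.0573]
tool_rot: [[0.947, 0.321, 0.001], [0.321, -0.947, -0.002], [0.001, 0.002, -1.0]]
ft_force: [0.5, -1.2, 5.6]
grip_width: 0.0304
gripper_force: 51.4
time_s: 3.2
position: [0.5065, -0.4298, 0.1355]
tool_rot: [[0.947, 0.321, -0.001], [0.321, -0.947, 0.001], [-0.001, -0.002, -1.0]]
ft_force: [-0.4, -0.1, -3.5]
grip_width: 0.0308
gripper_force: 50.6
t 3.2 pos [ 506.5 -429.8  135.5] yaw 18.7 shift [ 128.9 -362.1  -14. ] turn 29.6 q6 21.0 w 30.8 F [-0.4 -0.1 -3.5]
```

View pics/s1.png

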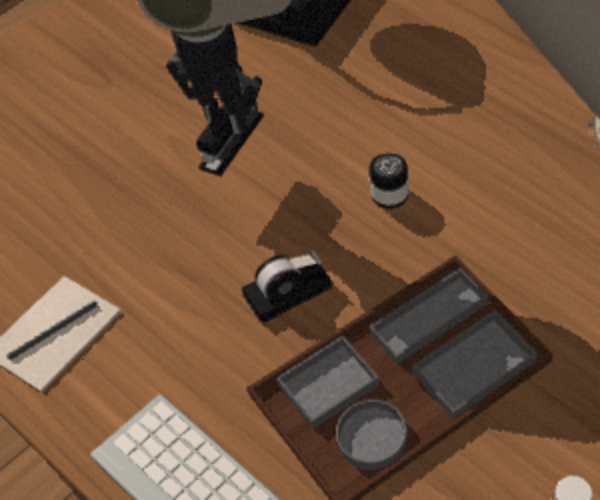

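The stapler is held level at about (235,140) in the crop. I'm carrying it over to its box.

```bash

python3 -m creep '[[[0.0129,-0.0362,-0.008,0,0.02],[0.0129,-0.0362,-0.008,0,0.02],[0.0129,-0.0362,0,0,0.02],[0.0129,-0.0362,0,0,0.02],[0.0129,-0.0362,0,0,0.02],[0.0129,-0.0362,0,0,0.02],[0.0129,-0.0362,0,0,0.02],[0.0129,-0.0362,0,0,0.02],[0.0129,-0.0362,0,0,0.02],[0.0129,-0.0362,0,0,0.02]]]'
python3 -m creep '[[[0,0,0,7.4,0.02],[0,0,0,7.4,0.02],[0,0,0,7.4,0.02],[0,0,0,7.4,0.02],[0,0,0.03,0,0.02],[0,0,0.02,0,0.02],[0,0,0,0,0.02],[0,0,0,0,0.02]]]'
python3 -c "
from h import *; from rig import *
to(512.4,-45.5,66,-10.9)
d=get_image('top'); np.savez('t2.npz',**d); P,C,u,v=cloud(d)
for lo,hi in((.03,.06),(.045,.075),(.06,.1)):
  m=(abs(P[:,0]-.512)<.1)&(abs(P[:,1]+.0455)<.05)&(P[:,2]>lo)&(P[:,2]<hi)&(C.sum(1)<150); print(m.sum(),rect(P[m]) if m.sum()>5 else '')
cv2.imwrite('pics/t2.png',cv2.resize(cv2.cvtColor(d['pixels'],4)[130:280,200:400],None,fx=4,fy=4))"
```

```text
time_s: 4.25
position: [0.5121, -0.0443, 0.1512]
tool_rot: [[0.947, 0.321, -0.002], [0.321, -0.947, 0.001], [-0.002, -0.002, -1.0]]
ft_force: [1.1, -0.3, -2.4]
grip_width: 0.0307
gripper_force: 50.8
time_s: 5.05
position: [0.5127, -0.046, 0.1021]
tool_rot: [[0.982, -0.189, -0.001], [-0.189, -0.982, 0.0], [-0.001, -0.0, -1.0]]
ft_force: [-0.1, -0.1, -2.4]
grip_width: 0.0306
gripper_force: 50.8
t 5.05 pos [512.7 -46.  102.1] yaw -10.9 shift [-0.4 -0.4 36.1] turn 0.0 q6 83.0 w 30.6 F [-0.1 -0.1 -2.4]
0 
0 
0
```

View pics/t2.png

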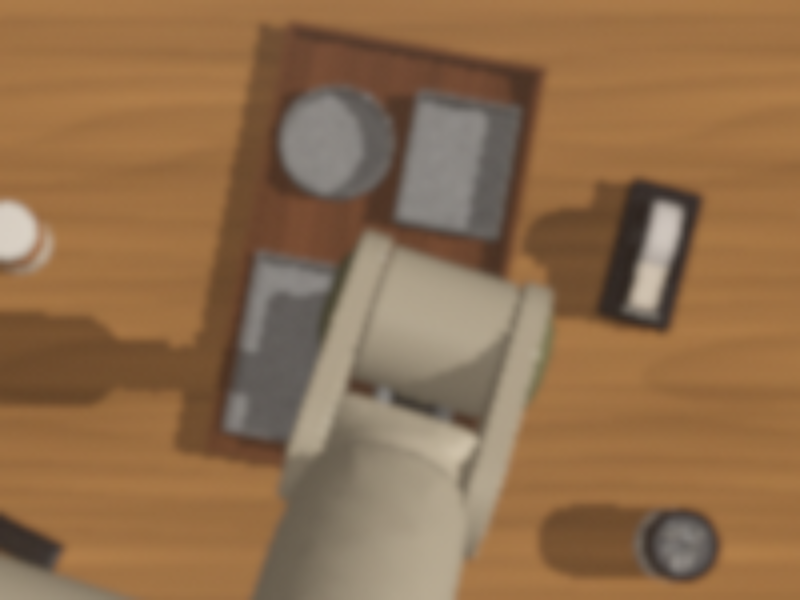

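The wrist covers the stapler in the top view. The pose matches the box to within 1 mm, so I'll lower it gently.

```bash

python3 -m creep '[[[0,0,0.015,0,0.02],[0,0,0.013,0,0.02],[0,0,0.005,0,0.02],[0,0,0.002,0,0.02],[0,0,0,0,0.02]]]'
python3 -m creep '[[[0,0,0.001,0,0.02],[0,0,0,0,0.02]]]'
python3 -m creep '[[[0,0,0.0006,0,0.02],[0,0,0,0,0.02]]]'
```

```text
time_s: 5.6
position: [0.5132, -0.0461, 0.0679]
tool_rot: [[0.982, -0.189, 0.001], [-0.189, -0.982, -0.0], [0.001, 0.0, -1.0]]
ft_force: [-0.2, -1.0, -2.7]
grip_width: 0.0306
gripper_force: 50.9
time_s: 5.8
position: [0.5131, -0.046, 0.0667]
tool_rot: [[0.982, -0.189, 0.001], [-0.189, -0.982, -0.0], [0.001, 0.0, -1.0]]
ft_force: [0.3, -0.3, -2.3]
grip_width: 0.0306
gripper_force: 50.9
time_s: 6.0
position: [0.5129, -0.046, 0.0658]
tool_rot: [[0.982, -0.189, 0.0], [-0.189, -0.982, -0.0], [0.0, 0.0, -1.0]]
ft_force: [0.4, 0.3, -2.3]
grip_width: 0.0306
gripper_force: 50.9
```

```bash

python3 -m creep '[[[0,0,0.0006,0,0.02],[0,0,0,0,0.02]]]' | grep -E "pos|ft"
python3 -m creep '[[[0,0,0.0006,0,0.02],[0,0,0,0,0.02]]]'| grep -E "pos|ft"
```

```text
position: [0.513, -0.046, 0.0653]
ft_force: [-0.9, 0.3, -0.6]
position: [0.5129, -0.0461, 0.0653]
ft_force: [-2.6, 0.1, 6.7]
```

```bash

python3 -m creep '[[[0,0,0,0,0.04],[0,0,0,0,0.05],[0,0,0,0,0.06],[0,0,0,0,0.06],[0,0,-0.01,0,0.06],[0,0,-0.03,0,0.07],[0,0,-0.04,0,0.085],[0,0,0,0,0.085],[0,0,0,0,0.085]]]'
python3 -c "
from h import *
to(614,-227.5,120,-16)"
```

```text
time_s: 7.3
position: [0.513, -0.046, 0.1455]
tool_rot: [[0.982, -0.189, 0.002], [-0.189, -0.982, -0.001], [0.002, 0.0, -1.0]]
ft_force: [-0.2, 0.3, -0.9]
grip_width: 0.0845
gripper_force: 0.0
t 7.3 pos [513.  -46.  145.5] yaw -10.9 shift [133.4 159.1  25.8] turn 5.1 q6 83.0 w 84.5 F [-0.2  0.3 -0.9]
```

```bash

python3 -m creep '[[[0.0222,0.0265,0.0043,0,0.085],[0.0222,0.0265,0.0043,0,0.085],[0.0222,0.0265,0.0043,0,0.085],[0.0222,0.0265,0.0043,0,0.085],[0.0222,0.0265,0.0043,0,0.085],[0.0222,0.0265,0.0043,0,0.085],[0,0,0,5.1,0.085],[0,0,0,0,0.085],[0,0,0,0,0.085]]]' |head -2
python3 -c "
from h import *; from rig import *
to(614,-227.5,50,-16)
d=get_image('top'); cv2.imwrite('pics/t3.png',cv2.resize(cv2.cvtColor(d['pixels'],4)[130:280,240:440],None,fx=4,fy=4))
P,C,u,v=cloud(d); m=(abs(P[:,0]-.512)<.09)&(abs(P[:,1]+.0455)<.06)&(P[:,2]>.042)&(P[:,2]<.1); print(rect(P[m]),P[m][:,2].max())"
```

```text
time_s: 8.2
position: [0.6131, -0.2267, 0.1178]
t 8.2 pos [ 613.1 -226.7  117.8] yaw -15.9 shift [ 1.2  0.6 67.8] turn 0.1 q6 75.0 w 85.0 F [ 0.8 -0.1 -0.1]
(array([518.2, -44.8]), array([110.4,  31.4]), -11.1) 0.07295055784577804
```

View pics/t3.png

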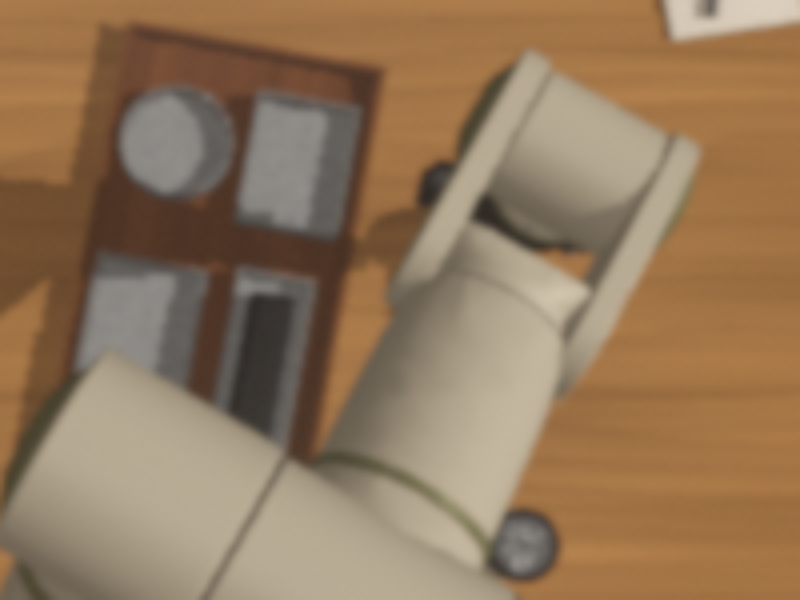

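The stapler lies straight and centred in the narrow box, around (262,350) in the crop. Next I grip the dispenser.

```bash

python3 -m creep '[[[0.001,0.0005,0.025,0,0.085],[0,0,0.02,0,0.085],[0,0,0.015,0,0.085],[0,0,0.0078,0,0.085],[0,0,0,0,0.085],[0,0,0,0,0.025],[0,0,0,0,0.025],[0,0,0,0,0.025],[0,0,0,0,0.025],[0,0,0,0,0.025]]]' 60
python3 -m creep '[[[0,0,0,0,0.025],[0,0,0,0,0.025]]]'
python3 -c "
from h import *; from rig import *
d=get_image('scene'); cv2.imwrite('pics/s4.png',cv2.resize(cv2.cvtColor(d['pixels'],4)[110:260,130:330],None,fx=4,fy=4))"
```

```text
time_s: 9.25
position: [0.6148, -0.2284, 0.0519]
tool_rot: [[0.961, -0.275, 0.002], [-0.275, -0.961, -0.001], [0.002, 0.001, -1.0]]
ft_force: [-0.9, -0.6, 5.5]
grip_width: 0.0353
gripper_force: 61.8
time_s: 9.45
position: [0.6148, -0.2284, 0.0519]
tool_rot: [[0.961, -0.275, 0.002], [-0.275, -0.961, -0.001], [0.002, 0.001, -1.0]]
ft_force: [-0.8, -1.3, 5.8]
grip_width: 0.035
gripper_force: 61.8
```

View pics/s4.png

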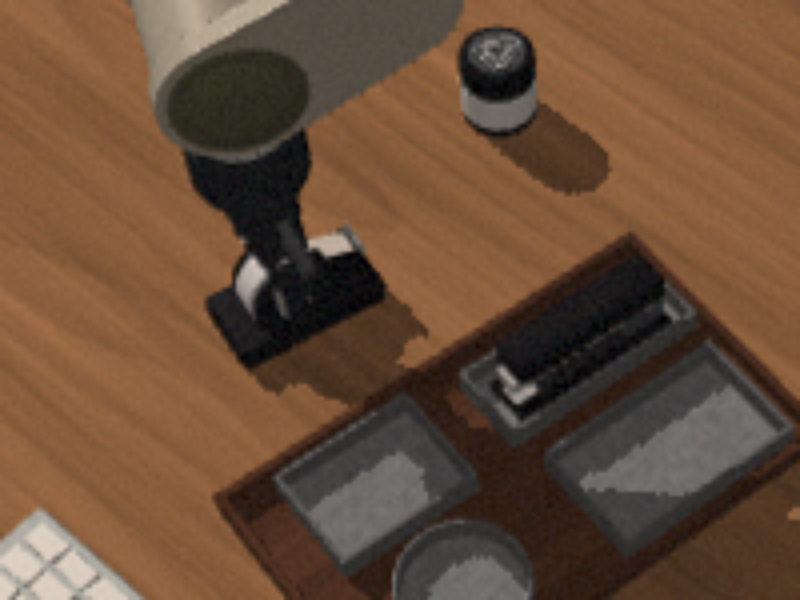

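The gripper holds the dispenser across its cheeks, at (285,270) in the crop, and the stapler sits flat in its box. Lifting now.

```bash

python3 -m creep '[[[0,0,-0.01,0,0.025],[0,0,-0.03,0,0.025],[0,0,-0.04,0,0.025],[0,0,-0.03,0,0.025],[0,0,0,0,0.025],[0,0,0,0,0.025]]]'
python3 -c "
from h import *
to(538.9,47.1,155,-10.9)"
```

```text
time_s: 10.1
position: [0.6141, -0.2278, 0.1606]
tool_rot: [[0.961, -0.275, -0.001], [-0.275, -0.961, 0.0], [-0.001, -0.0, -1.0]]
ft_force: [-0.3, -0.7, -3.9]
grip_width: 0.0353
gripper_force: 60.8
t 10.1 pos [ 614.1 -227.8  160.6] yaw -16.0 shift [-148.  -243.5    5.8] turn -5.1 q6 75.0 w 35.3 F [-0.3 -0.7 -3.9]
```

```bash

python3 -m creep '[[[-0.0185,-0.0304,0,0,0.025],[-0.0185,-0.0304,0,0,0.025],[-0.0185,-0.0304,0,0,0.025],[-0.0185,-0.0304,0,0,0.025],[-0.0185,-0.0304,0,0,0.025],[-0.0185,-0.0304,0,0,0.025],[-0.0185,-0.0304,0,0,0.025],[-0.0185,-0.0304,0,0,0.025],[0,0,0,-5.1,0.025],[0,0,0,0,0.025]]]' >/dev/null
python3 -m creep '[[[0,0,0.03,0,0.025],[0,0,0.03,0,0.025],[0,0,0,0,0.025],[0,0,0,0,0.025]]]' >/dev/null
python3 -c "
from h import *; from rig import *
to(538.9,47.1,60,-10.9)
d=get_image('scene'); cv2.imwrite('pics/s5.png',cv2.resize(cv2.cvtColor(d['pixels'],4)[150:300,180:380],None,fx=4,fy=4))"
```

```text
t 11.5 pos [539.2  46.  100.7] yaw -11.0 shift [-0.4 -1.  40.7] turn -0.1 q6 93.0 w 35.3 F [-0.2 -0.8 -1.6]
```

View pics/s5.png

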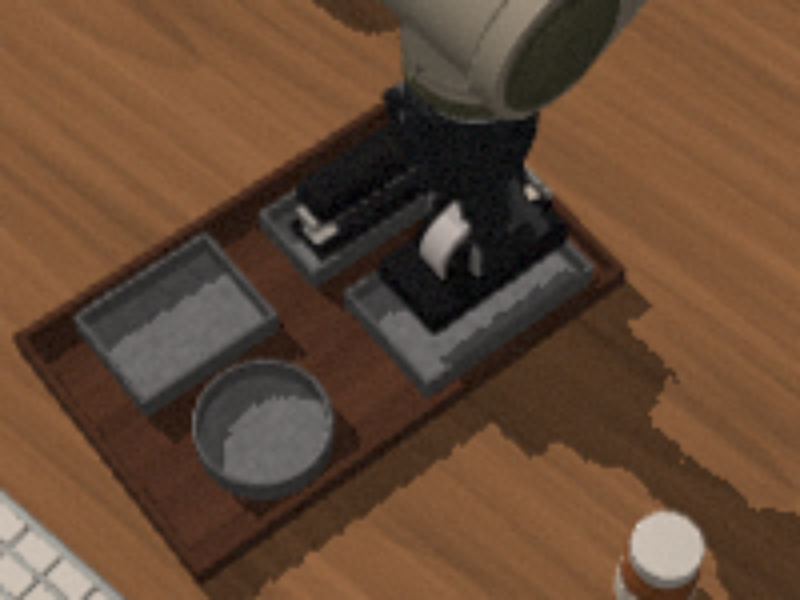

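The dispenser hangs level above the wide box, near (475,250) and about 40 mm up. Lowering now.

```bash

python3 -m creep '[[[-0.0004,-0.001,0.015,0,0.025],[0,0,0.015,0,0.025],[0,0,0.006,0,0.025],[0,0,0.003,0,0.025],[0,0,0,0,0.025]]]'| grep -E "pos|ft"
python3 -m creep '[[[0,0,0.0008,0,0.025],[0,0,0,0,0.025]]]'| grep -E "pos|ft"
python3 -m creep '[[[0,0,0.0006,0,0.025],[0,0,0,0,0.025]]]'| grep -E "pos|ft"
```

```text
position: [0.5393, 0.0474, 0.0625]
ft_force: [-0.0, -0.2, -2.5]
position: [0.5392, 0.0475, 0.0617]
ft_force: [0.5, -0.7, -1.6]
position: [0.539, 0.0475, 0.0606]
ft_force: [-0.3, -0.6, -2.7]
```

```bash

for i in 1; do python3 -m creep '[[[0,0,0.0006,0,0.025],[0,0,0,0,0.025]]]'| grep -E "pos|ft"; done
python3 -m creep '[[[0,0,0.0006,0,0.025],[0,0,0,0,0.025]]]'| grep -E "pos|ft"
```

```text
position: [0.539, 0.0476, 0.06]
ft_force: [0.3, 0.3, -2.7]
position: [0.539, 0.0476, 0.0599]
ft_force: [-2.6, -0.0, 4.1]
```

```bash

python3 -m creep '[[[0,0,0,0,0.04],[0,0,0,0,0.05],[0,0,0,0,0.055],[0,0,0,0,0.055],[0,0,-0.01,0,0.055],[0,0,-0.04,0,0.065],[0,0,-0.05,0,0.085],[0,0,0,0,0.085],[0,0,0,0,0.085]]]'
python3 -c "
from h import *
to(505.8,416.3,150,-10.6)"
```

```text
time_s: 13.75
position: [0.5392, 0.0476, 0.1608]
tool_rot: [[0.982, -0.189, 0.003], [-0.189, -0.982, -0.0], [0.003, -0.0, -1.0]]
ft_force: [-0.1, -0.3, -1.1]
grip_width: 0.0847
gripper_force: 0.0
t 13.75 pos [539.2  47.6 160.8] yaw -10.9 shift [-102.5 -355.8   10.6] turn -0.3 q6 93.0 w 84.7 F [-0.1 -0.3 -1.1]
```

```bash

python3 -m creep '[[[-0.01025,-0.0356,0.001,0,0.085],[-0.01025,-0.0356,0.001,0,0.085],[-0.01025,-0.0356,0.001,0,0.085],[-0.01025,-0.0356,0.001,0,0.085],[-0.01025,-0.0356,0.001,0,0.085],[-0.01025,-0.0356,0.001,0,0.085],[-0.01025,-0.0356,0.001,0,0.085],[-0.01025,-0.0356,0.001,0,0.085],[-0.01025,-0.0356,0.001,0,0.085],[-0.01025,-0.0356,0.001,0,0.085]]]' >/dev/null
python3 -m creep '[[[0,0,0.03,0,0.085],[0,0,0,0,0.085],[0,0,0,0,0.085]]]' |tail -3
python3 -c "
from h import *; from rig import *
to(505.8,416.3,43,-10.6)
a=get_image('top')['pixels'][130:280,130:330];b=get_image('scene')['pixels'][150:300,180:380]
cv2.imwrite('pics/c6.png',cv2.cvtColor(cv2.resize(np.vstack([a,b]),None,fx=2,fy=2),4))"
```

```text
ft_force: [0.2, -0.0, -0.1]
grip_width: 0.0849
gripper_force: 0.0
t 15.05 pos [505.3 415.9 118.5] yaw -10.9 shift [ 0.6 -0.6 75.5] turn -0.3 q6 130.0 w 84.9 F [ 0.2 -0.  -0.1]
```

View pics/c6.png

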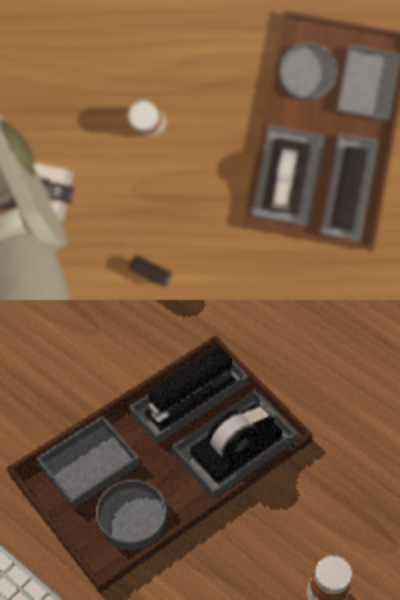

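Both are seated and straight: the dispenser at (285,178) and the stapler at (350,188). Next is the note block.

```bash

python3 -m creep '[[[0.0006,-0.0006,0.025,0,0.085],[0,0,0.025,0,0.085],[0,0,0.018,0,0.085],[0,0,0.0075,0,0.085],[0,0,0,0,0.085],[0,0,0,0,0.04],[0,0,0,0,0.04],[0,0,0,0,0.04],[0,0,0,0,0.04],[0,0,0,0,0.04]]]' 40 | grep -vE rot
python3 -m creep '[[[0,0,0,0,0.04],[0,0,-0.01,0,0.04],[0,0,-0.03,0,0.04],[0,0,-0.04,0,0.04],[0,0,-0.03,0,0.04],[0,0,0,0,0.04],[0,0,0,0,0.04]]]'
python3 -c "
from h import *
to(675.4,-77,150,-10.9)"
```

```text
time_s: 16.15
position: [0.5068, 0.4172, 0.0453]
ft_force: [-0.7, -1.5, 6.4]
grip_width: 0.0505
gripper_force: 43.2
time_s: 16.85
position: [0.506, 0.4169, 0.1541]
tool_rot: [[0.982, -0.189, 0.0], [-0.189, -0.982, 0.0], [0.0, -0.0, -1.0]]
ft_force: [-0.1, 0.6, -1.3]
grip_width: 0.0502
gripper_force: 42.4
t 16.85 pos [506.  416.9 154.1] yaw -10.9 shift [259.6 453.1   4.1] turn 0.0 q6 130.0 w 50.2 F [-0.1  0.6 -1.3]
```

```bash

python3 -m creep '[[[0.02,0.0349,0,0,0.04],[0.02,0.0349,0,0,0.04],[0.02,0.0349,0,0,0.04],[0.02,0.0349,0,0,0.04],[0.02,0.0349,0,0,0.04],[0.02,0.0349,0,0,0.04],[0.02,0.0349,0,0,0.04],[0.02,0.0349,0,0,0.04],[0.02,0.0349,0,0,0.04],[0.02,0.0349,0,0,0.04]]]' >/dev/null
python3 -m creep '[[[0.02,0.0349,0,0,0.04],[0.02,0.0349,0,0,0.04],[0.02,0.0349,0,0,0.04],[0,0,0.03,0,0.04],[0,0,0.03,0,0.04],[0,0,0,0,0.04],[0,0,0,0,0.04]]]'| grep -E "pos|ft"
python3 -c "
from h import *; from rig import *
to(675.4,-77,53.3,-10.9)
d=get_image('scene'); cv2.imwrite('pics/s7.png',cv2.resize(cv2.cvtColor(d['pixels'],4)[150:300,160:360],None,fx=4,fy=4))"
```

```text
position: [0.6756, -0.0774, 0.0932]
ft_force: [1.1, 0.5, -1.9]
t 18.55 pos [675.6 -77.4  93.2] yaw -10.9 shift [-0.2 -0.4 39.9] turn 0.0 q6 84.0 w 50.2 F [ 1.1  0.5 -1.9]
```

View pics/s7.png

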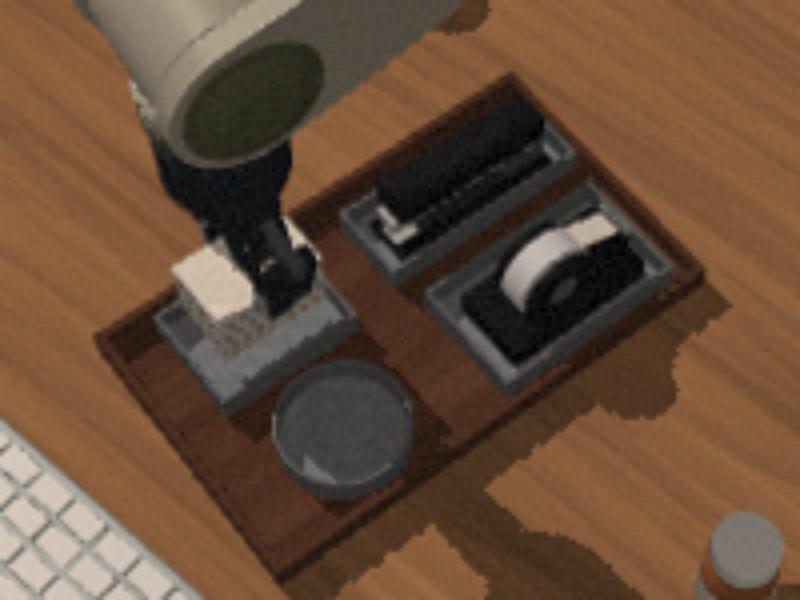

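The note block is held over the note box, at (245,285) in the crop. Lowering it.

```bash

python3 -m creep '[[[0,0,0.015,0,0.04],[0,0,0.015,0,0.04],[0,0,0.006,0,0.04],[0,0,0.002,0,0.04],[0,0,0,0,0.04]]]'| grep -E "pos|ft"
python3 -m creep '[[[0,0,0.0008,0,0.04],[0,0,0,0,0.04]]]'| grep -E "pos|ft"
python3 -m creep '[[[0,0,0.0006,0,0.04],[0,0,0,0,0.04]]]'| grep -E "pos|ft"
```

```text
position: [0.676, -0.0776, 0.056]
ft_force: [0.4, 0.5, -2.5]
position: [0.676, -0.0777, 0.0555]
ft_force: [-1.0, -0.5, -2.1]
position: [0.6759, -0.0777, 0.0545]
ft_force: [0.6, 0.2, -2.2]
```

```bash

python3 -m creep '[[[0,0,0.0007,0,0.04],[0,0,0,0,0.04]]]'| grep -E "pos|ft"
python3 -m creep '[[[0,0,0.0006,0,0.04],[0,0,0,0,0.04]]]'| grep -E "pos|ft"
```

```text
position: [0.6758, -0.0777, 0.0537]
ft_force: [0.2, 0.3, -2.0]
position: [0.6759, -0.0777, 0.0533]
ft_force: [-1.2, -0.5, 0.6]
```

```bash

python3 -m creep '[[[0,0,0.0003,0,0.04],[0,0,0,0,0.056],[0,0,0,0,0.062],[0,0,0,0,0.062],[0,0,0,0,0.062],[0,0,-0.01,0,0.062],[0,0,-0.04,0,0.07],[0,0,-0.05,0,0.085],[0,0,0,0,0.085],[0,0,0,0,0.085]]]'
python3 -c "
from h import *
to(382.5,-237,140,-10.9)"
```

```text
time_s: 20.9
position: [0.6762, -0.0777, 0.1549]
tool_rot: [[0.982, -0.189, 0.003], [-0.189, -0.982, -0.001], [0.003, 0.0, -1.0]]
ft_force: [0.1, -0.4, -0.6]
grip_width: 0.0847
gripper_force: 0.0
t 20.9 pos [676.2 -77.7 154.9] yaw -10.9 shift [-258.4  211.9   14. ] turn 0.0 q6 84.0 w 84.7 F [ 0.1 -0.4 -0.6]
```

```bash

python3 -m creep '[[[-0.0258,0.0212,0.0014,0,0.085],[-0.0258,0.0212,0.0014,0,0.085],[-0.0258,0.0212,0.0014,0,0.085],[-0.0258,0.0212,0.0014,0,0.085],[-0.0258,0.0212,0.0014,0,0.085],[-0.0258,0.0212,0.0014,0,0.085],[-0.0258,0.0212,0.0014,0,0.085],[-0.0258,0.0212,0.0014,0,0.085],[-0.0258,0.0212,0.0014,0,0.085],[-0.0258,0.0212,0.0014,0,0.085]]]' >/dev/null
python3 -m creep '[[[0,0,0.02,0,0.085],[0,0,0,0,0.085],[0,0,0,0,0.085]]]' |tail -3
python3 -c "
from h import *; from rig import *
to(382.5,-237,52,-10.9)
a=get_image('top');b=get_image('scene')['pixels'][60:310,130:380]
P,C,u,v=cloud(a); m=(np.hypot(P[:,0]-.382,P[:,1]+.237)<.045)&(P[:,2]>.04)&(P[:,2]<.08); print(m.sum(),rect(P[m]))
cv2.imwrite('pics/c8.png',cv2.cvtColor(cv2.resize(np.hstack([a['pixels'][130:330,230:430],b[:200]]),None,fx=1.7,fy=1.7),4))"
```

```text
ft_force: [-0.4, -0.5, 0.8]
grip_width: 0.0851
gripper_force: 0.0
t 22.2 pos [ 382.5 -236.8  118.6] yaw -10.9 shift [ 0.2  0.2 66.6] turn 0.0 q6 54.0 w 85.1 F [-0.4 -0.5  0.8]
0 (array([0., 0.]), array([0., 0.]), 0.0)
```

View pics/c8.png

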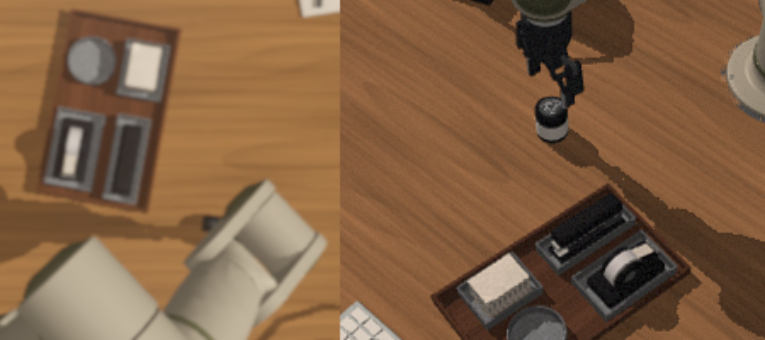

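The note block sits straight in its box, at (145,70) on the left half. The fingers are above the pot, at (551,115) on the right half.

```bash

python3 -m creep '[[[0,0,0.025,0,0.085],[0,0,0.02,0,0.085],[0,0,0.014,0,0.085],[0,0,0.0076,0,0.085],[0,0,0,0,0.085],[0,0,0,0,0.045],[0,0,0,0,0.045],[0,0,0,0,0.045],[0,0,0,0,0.045],[0,0,0,0,0.045]]]' 30 | grep -vE rot
python3 -m creep '[[[0,0,0,0,0.045],[0,0,-0.01,0,0.045],[0,0,-0.03,0,0.045],[0,0,-0.04,0,0.045],[0,0,-0.03,0,0.045],[0,0,0,0,0.045],[0,0,0,0,0.045]]]'
python3 -c "
from h import *; from rig import *
to(693.6,17.3,160,-10.9)
d=get_image('scene'); cv2.imwrite('pics/s9.png',cv2.resize(cv2.cvtColor(d['pixels'],4)[50:200,180:380],None,fx=3,fy=3))"
```

```text
time_s: 23.3
position: [0.3829, -0.2375, 0.0533]
ft_force: [-0.2, 0.8, 5.8]
grip_width: 0.0552
gripper_force: 30.8
time_s: 24.0
position: [0.3823, -0.2369, 0.1628]
tool_rot: [[0.982, -0.189, 0.001], [-0.189, -0.982, -0.001], [0.001, 0.001, -1.0]]
ft_force: [0.4, 0.1, -1.1]
grip_width: 0.0554
gripper_force: 32.3
t 24.0 pos [ 382.3 -236.9  162.8] yaw -10.9 shift [ 257.6 -308.5    2.8] turn 0.0 q6 54.0 w 55.4 F [ 0.4  0.1 -1.1]
```

View pics/s9.png

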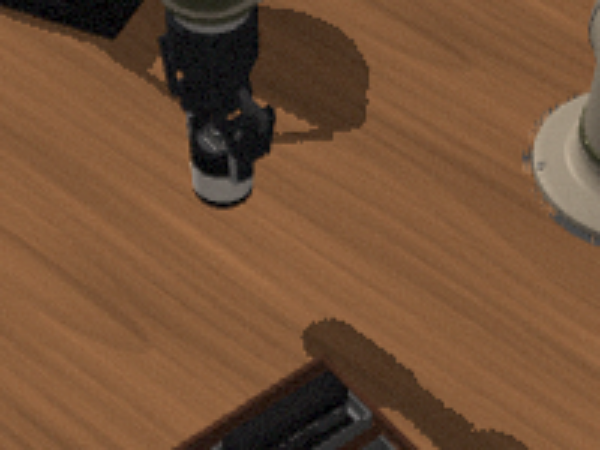

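The pot is held upright, at (222,175) in the crop. I'm carrying it over to the cup.

```bash

python3 -m creep '[[[0.0258,-0.0308,0,0,0.045],[0.0258,-0.0308,0,0,0.045],[0.0258,-0.0308,0,0,0.045],[0.0258,-0.0308,0,0,0.045],[0.0258,-0.0308,0,0,0.045],[0.0258,-0.0308,0,0,0.045],[0.0258,-0.0308,0,0,0.045],[0.0258,-0.0308,0,0,0.045],[0.0258,-0.0308,0,0,0.045],[0.0258,-0.0308,0,0,0.045]]]' >/dev/null
python3 -m creep '[[[0,0,0.03,0,0.045],[0,0,0.03,0,0.045],[0,0,0,0,0.045],[0,0,0,0,0.045]]]'| grep -E "pos|ft"
python3 -c "
from h import *; from rig import *
to(693.6,17.3,61.3,-10.9)
d=get_image('scene'); cv2.imwrite('pics/s10.png',cv2.resize(cv2.cvtColor(d['pixels'],4)[150:300,160:360],None,fx=3,fy=3))"
```

```text
position: [0.6937, 0.0165, 0.1015]
ft_force: [0.5, -0.9, -0.3]
t 25.45 pos [693.7  16.5 101.5] yaw -10.9 shift [-0.2 -0.8 40.2] turn 0.0 q6 93.0 w 55.4 F [ 0.5 -0.9 -0.3]
```

View pics/s10.png

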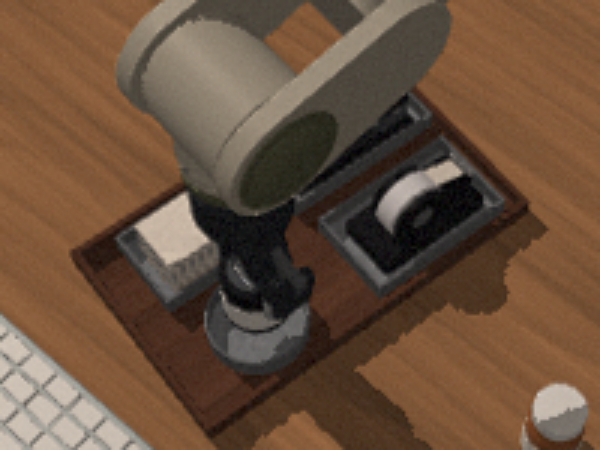

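The pot is over the cup at (257,320). Lowering it.

```bash

python3 -m creep '[[[0,-0.0008,0.015,0,0.045],[0,0,0.015,0,0.045],[0,0,0.006,0,0.045],[0,0,0.0025,0,0.045],[0,0,0,0,0.045]]]'| grep -E "pos|ft"
python3 -m creep '[[[0,0,0.0008,0,0.045],[0,0,0,0,0.045]]]'| grep -E "pos|ft"
python3 -m creep '[[[0,0,0.0006,0,0.045],[0,0,0,0,0.045]]]'| grep -E "pos|ft"
```

```text
position: [0.6943, 0.0173, 0.0639]
ft_force: [0.6, 0.4, -0.5]
position: [0.6944, 0.0174, 0.0634]
ft_force: [-0.6, -0.5, -1.5]
position: [0.6942, 0.0174, 0.0624]
ft_force: [0.4, 0.1, -0.6]
```

```bash

python3 -m creep '[[[0,0,0.0006,0,0.045],[0,0,0,0,0.045]]]'| grep -E "pos|ft"
python3 -m creep '[[[0,0,0.0006,0,0.045],[0,0,0,0,0.045]]]'| grep -E "pos|ft"
```

```text
position: [0.6941, 0.0174, 0.0617]
ft_force: [-0.2, 0.7, -1.0]
position: [0.6942, 0.0174, 0.0614]
ft_force: [-0.8, -1.1, 1.6]
```

```bash

python3 -m creep '[[[0,0,0.0003,0,0.045],[0,0,0,0,0.06],[0,0,0,0,0.066],[0,0,0,0,0.066],[0,0,0,0,0.066],[0,0,-0.01,0,0.066],[0,0,-0.04,0,0.07],[0,0,-0.05,0,0.085],[0,0,-0.04,0,0.085],[0,0,0,0,0.085]]]' | grep -E "pos|ft|time"
python3 -m creep '[[[-0.02,0.035,-0.01,0,0.085],[-0.02,0.035,0,0,0.085],[-0.02,0.035,0,0,0.085],[-0.02,0.035,0,0,0.085],[-0.02,0.035,0,0,0.085],[-0.02,0.035,0,0,0.085],[-0.02,0.035,0,0,0.085],[-0.02,0.035,0,0,0.085],[-0.02,0.035,0,0,0.085],[-0.02,0.035,0,0,0.085]]]' | grep -E "pos|ft|time"
python3 -m creep '[[[0,0,0,0,0.085],[0,0,0,0,0.085],[0,0,0,0,0.085]]]' | grep -E "pos|ft|time"
python3 -c "
from h import *; from rig import *
a=get_image('top')['pixels'][130:330,150:350];b=get_image('scene')['pixels'][130:330,170:370]
cv2.imwrite('pics/c11.png',cv2.cvtColor(cv2.resize(np.hstack([a,b]),None,fx=2,fy=2),4))"
```

```text
time_s: 27.8
position: [0.696, 0.0172, 0.2088]
ft_force: [-0.1, -0.4, -0.4]
time_s: 28.8
position: [0.4303, -0.2895, 0.211]
ft_force: [0.3, -0.1, 0.3]
time_s: 29.1
position: [0.4321, -0.2878, 0.2109]
ft_force: [0.0, -0.2, -0.4]
```

View pics/c11.png

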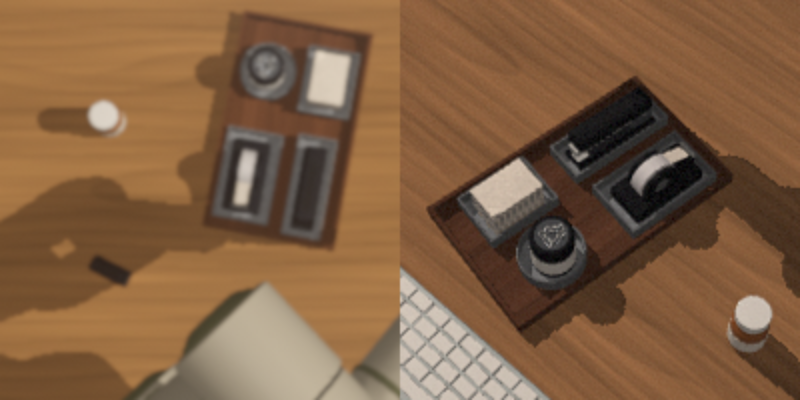

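All four things are upright in their boxes. In the left half the pot is at (266,67), the note block at (330,78), the dispenser at (245,177) and the stapler at (310,187). The pill bottle (103,117) and mini stapler (110,270) haven't moved.

```bash
python3 -c "from rig import *; print(close_job())"
```

```text
the job is handed in; nothing more can be done
None
```

The stapler, tape dispenser, note block and clip pot are each set down upright in their own boxes, the guest's mini stapler and pill bottle were left where they stood, and the job was handed in at about 29 s.

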